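# Take the end fuse from the gravity feeder into the test holder

## Task

Take the fuse that waits at the stop, at the low end of the blue sloped feeder, and let the next one roll down to the stop in its place. Lay the fuse you took lengthwise in the two copper V saddles of the black test holder, lowering it in rather than dropping it, and let go.

Things in the scene. Friction and masses are not known exactly. Their poses are not given: they have to be found in the camera images.
- fuse_1_center (a point): Centre of the end fuse, which leans on the feeder's stop: a cylinder 26 mm thick, 48 mm long, white ceramic with steel caps and flat ends, both alike, 70 g. It lies level across the track; its own y axis is its length (it rolls: x and z point anywhere). Its ends stick out 9 mm past the 30 mm wide bed and stop: grip it from above across its 48 mm length, a finger on each end.
- fuse_2_center (a point): Centre of the next fuse, alike, touching the first one on its uphill side; a third lies behind it. When the end fuse is lifted out, these roll down to the stop by themselves within half a second. (A brown fuse that stands on end on the bench is spent and has no part in the task.)
- feeder_seat (a point): Centre of a fuse that rests at the stop, 50 mm above the bench; on the fixed feeder. x: level, uphill; y: along the fuses; z up. Blue track with steel rails rising 12 degrees to x = 115 mm, on a base 56 mm wide, 5 mm high. The yellow stop at x = -15 mm ends 1 mm above this point. Side guides (60 mm over all, top 27 mm above this point at the far end) begin at x = 31 mm; none beside the end fuse.
- holder_seat (a point): Centre of a fuse seated in the fixed test holder, 45 mm above the bench. z up; y level: the seated fuse lies along y, either way round. Black base 64 (x) by 46 (y) by 10 mm with two copper V saddles, 6 mm wide, at y = -11 and 11 mm: sides at 45 degrees, mouth 40 mm wide, tops 2 mm above this point. The ends of a seated fuse stick out 10 mm past them, with air below down to the base.

How it is judged:
On the way, in this order (a step that is already met when the one before it is completed fails the run):
1. the end fuse is out of the feeder and the next one has rolled to the stop (distance between fuse_1_center and feeder_seat above 0.04 m and distance between fuse_2_center and feeder_seat below 0.012 m), for 0.2 s.
2. the fuse is lowered into the saddles while still held (distance between fuse_1_center and holder_seat below 0.022 m and contact force between the fingers and fuse_1 above 0.3 N), for 0.05 s.
At the end, for the whole second after the job is handed in: The taken fuse rests, released, in both saddles: centre within 10 mm across, 13 mm along and 8 mm in height of the holder seat, length within 11 degrees of its y axis. The next fuse rests at the stop, its centre within 12 mm of the feeder seat (x of fuse_1_center in the frame of holder_seat between -0.01 and 0.01 m and y of fuse_1_center in the frame of holder_seat between -0.013 and 0.013 m and z of fuse_1_center in the frame of holder_seat between -0.008 and 0.008 m and angle between the y axis of fuse_1_center and the y axis of holder_seat, either way round below 0.2 rad and distance between fuse_2_center and feeder_seat below 0.012 m and linear speed of each of fuse_1, fuse_2 below 0.02 m/s); the robot touches nothing.
It fails at once if the next fuse is lifted out of the feeder (z of fuse_2_center in the frame of feeder_seat above 0.03 m).
It also fails if it takes over 35 s, if anything falls off the work surface, if the arm or the gripper's body presses on something with over 40 N, if the wrist force passes 120 N, or if a joint passes its speed limit or range.

## Robot

A 6-joint arm with a two-finger parallel gripper is mounted at the origin on a cart in front of the work surface, level with it; the furniture and walls round the work are solid. World frame = base frame: x ahead of the robot, y to its left, z up, the work surface at z = 0. Lengths are in m, angles in rad, forces in N, time in s.
With the tool pointing down it reaches from about 0.35 to 0.85 m from the base axis. Payload 8.1 kg.
Tool frame: the origin (TCP) lies between the finger pads; the fingertips stand 11 mm ahead of it and the grasp point (between the pads) lies 8 mm behind it; x points along the fingers, z is the direction in which the jaws open and shut, and the axes are right-handed (so a half turn about x gives the same grasp; the last joint's range is limited). The gripper opens to 85 mm and grips with 20 to 120 N. Pads are 22 mm wide; open, the fingers measure 114 mm over their backs; the gripper's body (76 mm by 85 mm) begins 54 mm behind the grasp point. The pads swing forward as they close: fully open they stand 13 mm farther back than shut.
Start: joints at [1.203, 0.13, 1.488, -0, 1.523, -0.085], TCP at [0.167, 0.576, 0.242] pointing down, gripper open.
Joint ranges: [-2.96, 2.96], [-0.89, 2.26], [0.02, 2.5], [-1.34, 4.48], [0, 2.73], [-2.66, 2.66]. Speed limits (rad/s): [2.39, 2.39, 2.79, 3.14, 3.14, 3.14].

## Interface

Orientations are given as a 3x3 rotation matrix whose columns are the frame's x, y, z axes.
In Python, from station import manip gives the robot as it stands.
- The arm moves only by the tool play_rows, never from a script. Its argument "motion" is a list of rows, each a list of 3 entries, a list of its own where there are three numbers: the shift along the tool's x, y, z in m, then the turn, a rotation vector about the tool's x, y, z in rad, then the finger opening in m, from 0 to 0.0854. A call has 1 to 10 rows; each row shifts and turns the pose as measured when the row begins, along the tool's axes as they then stand; what a row does not reach is not made up. A row lasts 1/10 s, in which the tool goes at most 50 mm and 8.59 degrees, less where a joint would pass 70% of its speed; a pose out of reach is approached as far as the arm can. A call is refused whole if a number of a shift passes 0.05 or a number of a turn 0.15, either way. A call with a gripper value outside its range is refused whole. The fingers move at their own pace and stop on an object; "grip_force" is the grip in N (left out, the last holds). Time passes only in rows, so rows that do not move let the fingers close. It gives the time, the measured TCP pose, the force and the opening at its end, in the units of the state.
- manip.get_obs(): the state, without advancing time (a new reading comes with each control period).
- manip.get_image(name): name is "scene" or "top" or "wrist"; returns the picture (420x560x3 uint8, red, green, blue); there is no depth.
- manip.camera_params(name): a dict with "fx", "fy", "cx", "cy" (pixels), "rvec" (rotation vector, rad) and "tvec" (3), from world to camera coordinates, as OpenCV has them; the wrist camera has in their place "T_tool_cam" (4x4, takes a point from camera to tool coordinates, whose origin is the TCP and whose axes are the tool frame's). Camera axes: x right, y down, z forward; pixel columns grow to the right and rows downward; lengths in m; the calibration is good to about 2 mm. A picture is of the moment at which its call begins: read the wrist's pose just before it. camera_params takes no time and is no camera call.
- manip.close_job(): hands the job in, once; it reports no verdict.
The state is a dict: "time_s": time; "joint_positions": joint angles; "joint_velocities": joint speeds; "joint_efforts": joint torques, N m; "eef_pos": TCP position; "tcp_rot": TCP orientation; "wrist_force": force on the tool from outside, world axes, zero at the start; "moment": the same for the moment, N m; "opening": finger opening in m.
Only numpy, scipy, OpenCV 4.12 (cv2) and the standard library are available. Lean on these libraries where they do the work, as an engineer would, in place of code of your own. Each camera call takes 0.05 s, during which the arm holds its last target.

## Working session

There is one attempt and no reset: what is moved stays moved. The work goes in short steps, Python scripts to look and compute and a tool call to move; the robot and the scene stay as the last step left them, time stands still between calls to the robot, and variables do not carry over. Pictures are saved under pics/ and viewed, and the job is handed in when it is done.

Besides the shell and the picture viewer there is one more tool, called after "Emit:" by a JSON object that holds its "name" and its "arguments", one argument or row to a line. play_rows: Moves the arm, as the interface text tells. Its arguments: {"type":"object","properties":{"motion":{"type":"array"},"grip_force":{"type":"number"}},"required":["motion"]}

```bash
mkdir -p pics; cat > h.py <<'E'
import numpy as np,cv2
from station import manip
def cam(n):
    p=manip.camera_params(n);K=np.array([[p['fx'],0,p['cx']],[0,p['fy'],p['cy']],[0,0,1.]])
    if 'rvec' in p:
        R=cv2.Rodrigues(np.array(p['rvec'],float))[0];t=np.array(p['tvec'],float).ravel()
    else:
        o=manip.get_obs();T=np.array(p['T_tool_cam']);Rt=np.array(o['tcp_rot']);
        Rw=Rt@T[:3,:3];tw=Rt@T[:3,3]+np.array(o['eef_pos']);R=Rw.T;t=-R@tw
    return K,R,t
def ray(c,u,v):
    K,R,t=c;d=R.T@np.linalg.inv(K)@np.array([u,v,1.]);return -R.T@t,d
def atz(c,u,v,z):
    o,d=ray(c,u,v);return o+d*(z-o[2])/d[2]
def proj(c,P):
    K,R,t=c;q=K@(R@np.array(P,float)+t);return q[:2]/q[2]
def tri(obs):
    A=np.zeros((3,3));b=np.zeros(3)
    for c,u,v in obs:
        o,d=ray(c,u,v);d=d/np.linalg.norm(d);M=np.eye(3)-np.outer(d,d);A+=M;b+=M@o
    return np.linalg.solve(A,b)
def snap(n,f):
    im=manip.get_image(n);cv2.imwrite('pics/'+f,im[:,:,::-1]);return im
E
python3 - <<'E'
from h import *
o=manip.get_obs();print(o['time_s'],o['eef_pos'],np.round(o['tcp_rot'],3),o['opening'])
for n in('scene','top','wrist'):
    c=cam(n);snap(n,n+'0.png');print(n,np.round(c[0][0,0]),np.round(-c[1].T@c[2],3),np.round(c[1],2).tolist())
E
```

```text
0.0 [0.16721531 0.57566396 0.24119664] [[-0.001 -0.96   0.279]
 [-0.002  0.279  0.96 ]
 [-1.     0.    -0.002]] 0.0854556105333831
scene 396.0 [ 0.116 -0.619  0.573] [[0.85, -0.53, -0.0], [-0.29, -0.47, -0.83], [0.44, 0.71, -0.56]]
top 528.0 [ 0.265 -0.017  1.153] [[0.03, -1.0, -0.01], [-0.98, -0.02, -0.19], [0.19, 0.01, -0.98]]
wrist 308.0 [0.094 0.599 0.373] [[0.28, 0.96, -0.0], [0.92, -0.27, 0.3], [0.29, -0.09, -0.95]]
```

View pics/scene0.png

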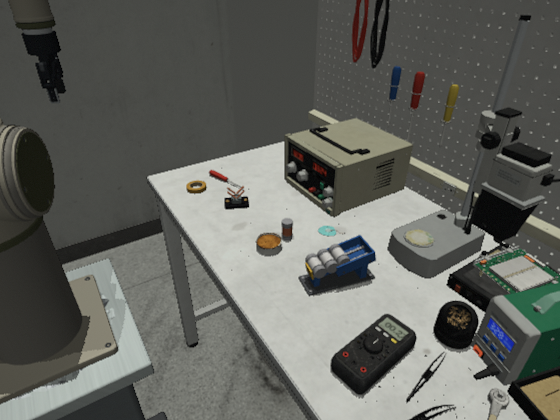

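View pics/top0.png

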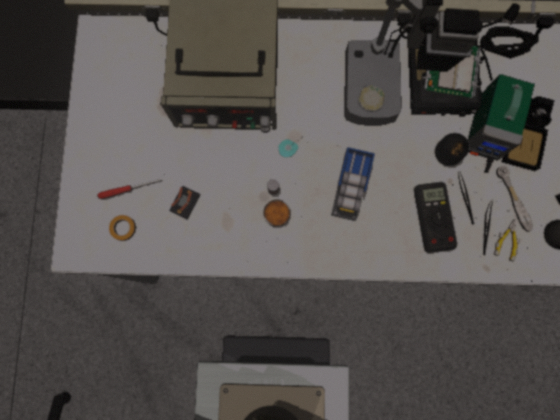

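View pics/wrist0.png

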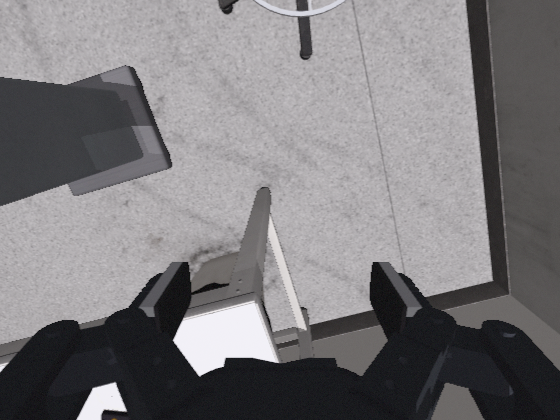

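The feeder is at about (352,185) in the top image with its low end toward the robot, and the holder is at about (184,201). Next I'll zoom in on both.

```bash
python3 - <<'E'
import cv2,numpy as np
t=cv2.imread('pics/top0.png');s=cv2.imread('pics/scene0.png')
r=lambda i,x,y,w,h,k:cv2.resize(i[y:y+h,x:x+w],None,fx=k,fy=k,interpolation=cv2.INTER_CUBIC)
a=r(t,320,140,65,90,6);b=r(t,155,170,60,60,6)
b=cv2.copyMakeBorder(b,0,a.shape[0]-b.shape[0],0,0,0);cv2.imwrite('pics/z1.png',np.clip(np.hstack([a,b])*1.5,0,255).astype('uint8'))
a=r(s,290,225,100,75,5);b=r(s,210,175,50,50,5)
b=cv2.copyMakeBorder(b,0,a.shape[0]-b.shape[0],0,0,0);cv2.imwrite('pics/z2.png',np.hstack([a,b]))
E
```

```text
(no output)
```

View pics/z1.png

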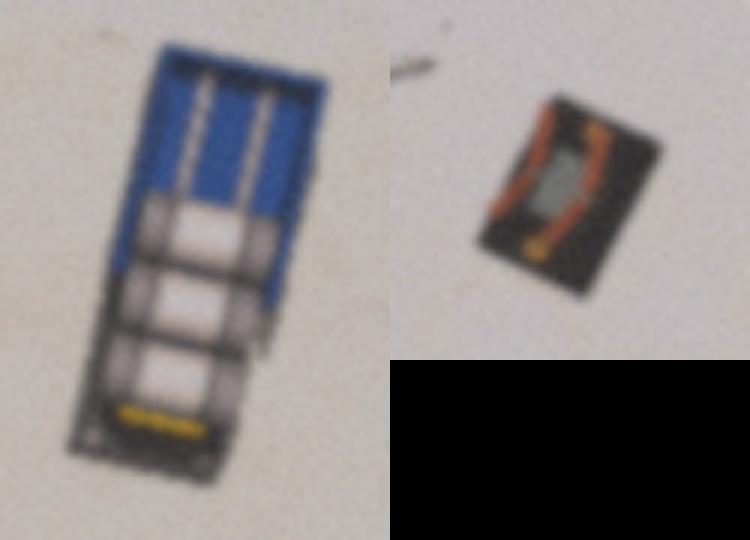

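View pics/z2.png

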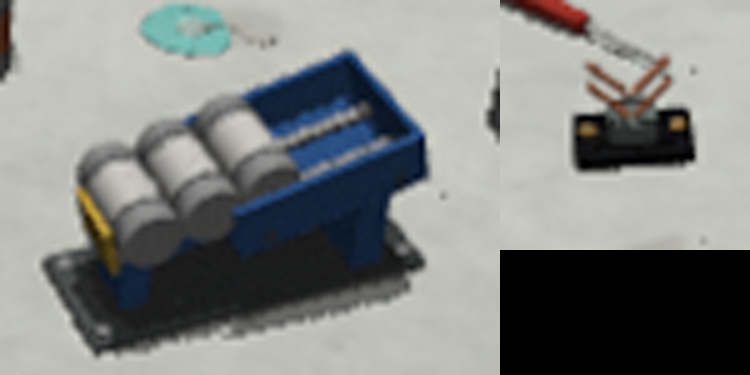

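```bash
python3 - <<'E'
from h import *
c=cam('top')
hb=[atz(c,u,v,.01) for u,v in[(183.3,185.8),(200.3,194.7),(187.5,219.7),(170,210.5)]]
print(np.round(hb,4)); print('sides',[round(np.linalg.norm(hb[i]-hb[(i+1)%4]),4) for i in range(4)])
print('center',np.mean(hb,0)); y=hb[1]-hb[0]+hb[2]-hb[3];print('holder y ang',np.degrees(np.arctan2(y[1],y[0])))
L=atz(c,331.3,215.8,.005);R=atz(c,355.5,221.2,.005);print('base front',L,R,np.linalg.norm(L-R))
d=(R-L)/np.linalg.norm(R-L);print('fuse len ang',np.degrees(np.arctan2(d[1],d[0])))
for n,u,v in[('f1',348.7,203),('f2',351,191)]:print(n,atz(c,u,v,.063))
P=tri([(c,348.7,202.5),(cam('scene'),290+125/5,225+192/5)]);print('tri f1?',P)
E
```

```text
[[0.5263 0.2087 0.01  ]
 [0.507  0.1697 0.01  ]
 [0.4501 0.1948 0.01  ]
 [0.4697 0.2347 0.01  ]]
sides [np.float64(0.0435), np.float64(0.0622), np.float64(0.0445), np.float64(0.0623)]
center [0.48828812 0.20198952 0.01      ]
holder y ang -116.24754379932669
base front [ 0.46757889 -0.12144055  0.005     ] [ 0.45684138 -0.17471171  0.005     ] 0.05434253205567053
fuse len ang -101.39602863590576
f1 [ 0.4855853  -0.15253821  0.063     ]
f2 [ 0.51157627 -0.15739299  0.063     ]
tri f1? [ 0.48801583 -0.15338054  0.05583595]
```

Emit:
{"name": "play_rows", "arguments": {
  "motion": [
    [[0, -0.03, -0.036], [0, 0, 0], 0.085],
    [[0, -0.03, -0.036], [0, 0, 0], 0.085],
    [[0, -0.03, -0.036], [0, 0, 0], 0.085],
    [[0, -0.03, -0.036], [0, 0, 0], 0.085],
    [[0, -0.03, -0.036], [0, 0, 0], 0.085],
    [[0, -0.03, -0.036], [0, 0, 0], 0.085],
    [[0, -0.03, -0.036], [0, 0, 0], 0.085],
    [[0, -0.03, -0.036], [0, 0, 0], 0.085],
    [[0, -0.03, -0.036], [0, 0, 0], 0.085],
    [[0, -0.03, -0.036], [0, 0, 0], 0.085]
  ]
}}

```text
time_s: 1.15
eef_pos: [0.357, 0.1344, 0.2371]
tcp_rot: [[-0.003, -0.963, 0.268], [-0.007, 0.269, 0.963], [-1.0, 0.001, -0.007]]
wrist_force: [1.5, 0.2, 0.9]
opening: 0.0852
```

Emit:
{"name": "play_rows", "arguments": {
  "motion": [
    [[0, -0.03, -0.036], [-0.03, 0, 0], 0.085],
    [[0, -0.03, -0.036], [-0.03, 0, 0], 0.085],
    [[0.005, -0.03, -0.036], [-0.03, 0, 0], 0.085],
    [[0.01, -0.03, -0.036], [0, 0, 0], 0.085],
    [[0.01, -0.03, -0.036], [0, 0, 0], 0.085],
    [[0.01, -0.027, -0.036], [0, 0, 0], 0.085],
    [[0.01, -0.02, -0.025], [0, 0, 0], 0.085],
    [[0, 0, 0], [0, 0, 0], 0.085]
  ]
}}

```text
time_s: 1.95
eef_pos: [0.5039, -0.1608, 0.192]
tcp_rot: [[0.001, -0.983, 0.184], [-0.007, 0.184, 0.983], [-1.0, -0.003, -0.007]]
wrist_force: [-0.2, 0.3, 0.1]
opening: 0.0851
```

```bash
python3 - <<'E'
from h import *
o=manip.get_obs();print(o['time_s'],o['eef_pos'],np.round(o['tcp_rot'],3),o['joint_positions'])
c=cam('wrist');np.save('c1.npy',np.hstack([c[0],c[1],c[2][:,None]]));snap('wrist','w1.png')
print(proj(c,[.487,-.153,.05]))
E
```

```text
1.95 [ 0.50385671 -0.16082725  0.19198071] [[ 0.001 -0.983  0.184]
 [-0.007  0.184  0.983]
 [-1.    -0.003 -0.007]] [-0.40185579 -0.03639413  1.75268907 -0.00612629  1.42125766 -1.78676463]
[284.84563686 177.20045201]
```

View pics/w1.png

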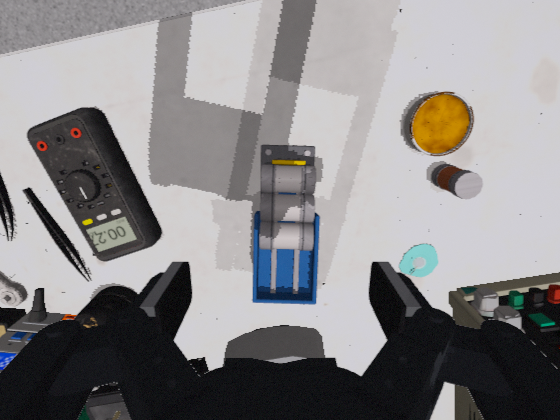

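```bash
python3 - <<'E'
from h import *
i=cv2.imread('pics/w1.png')[140:260,240:340];cv2.imwrite('pics/z3.png',cv2.resize(i,None,fx=5,fy=5,interpolation=cv2.INTER_CUBIC))
E
```

```text
(no output)
```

View pics/z3.png

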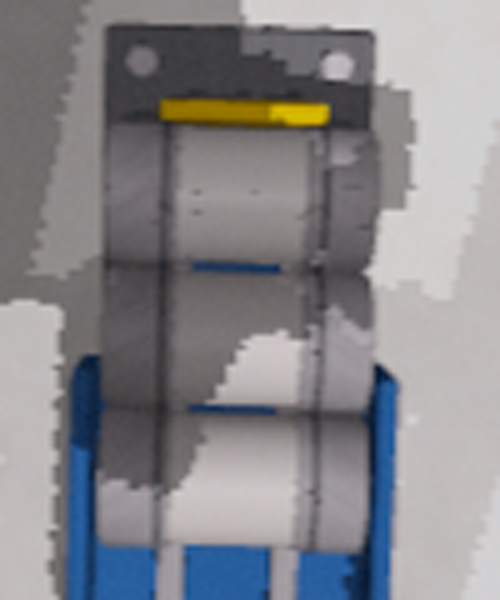

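```bash
python3 - <<'E'
from h import *
m=np.load('c1.npy');c=(m[:,:3],m[:,3:6],m[:,6])
A=atz(c,261,145,.005);B=atz(c,315.2,146.5,.005);d=B-A;print(A,B,np.linalg.norm(d),np.degrees(np.arctan2(d[1],d[0])))
for n,u,v,z in[('f1',288.4,179,.05),('f2',287.7,208,.0554),('f3',286.7,235.5,.0608),('stop',289,162.5,.051)]:print(n,atz(c,u,v,z))
L=atz(c,240+104/5,179,.055);R=atz(c,240+380/5,179.5,.055);print('len',np.linalg.norm(L-R),(L+R)/2)
print(np.degrees(np.arctan2(.983,.184)))
E
```

```text
[ 0.45927398 -0.172346    0.005     ] [ 0.4708868  -0.11826958  0.005     ] 0.0553092874304441 77.87990537612187
f1 [ 0.48921825 -0.15013516  0.05      ]
f2 [ 0.51451659 -0.15540453  0.0554    ]
f3 [ 0.53882611 -0.16078896  0.0608    ]
stop [ 0.47439348 -0.14696371  0.051     ]
len 0.04904739703483018 [ 0.48832958 -0.15008015  0.055     ]
79.39794170717153
```

Emit:
{"name": "play_rows", "arguments": {
  "motion": [
    [[0.02, 0.02, 0.007], [0.026, -0.007, 0], 0.085],
    [[0.035, 0, 0], [0, 0, 0], 0.085],
    [[0.03, 0, 0], [0, 0, 0], 0.085],
    [[0, 0, 0], [0, 0, 0], 0.085]
  ]
}}

```text
time_s: 2.4
eef_pos: [0.485, -0.1464, 0.1074]
tcp_rot: [[0.006, -0.978, 0.209], [0.001, 0.209, 0.978], [-1.0, -0.005, 0.002]]
wrist_force: [-0.4, 0.6, -0.2]
opening: 0.0851
```

```bash
python3 - <<'E'
from h import *
o=manip.get_obs();R=np.array(o['tcp_rot']);print(o['time_s'],o['eef_pos'],np.round(R,3))
print('tool delta',R.T@(np.array([.486,-.150,.040])-o['eef_pos']),'ang',np.degrees(np.arctan2(R[1,2],R[0,2])))
c=cam('wrist');np.save('c1.npy',np.hstack([c[0],c[1],c[2][:,None]]));snap('wrist','w2.png')
print(proj(c,[.489,-.1505,.05]),proj(c,[.489+.024*.2096,-.1505+.024*.978,.05]),proj(c,[.489-.024*.2096,-.1505-.024*.978,.05]))
E
```

```text
2.4 [ 0.48502734 -0.14640945  0.10744796] [[ 0.006 -0.978  0.209]
 [ 0.001  0.209  0.978]
 [-1.    -0.005  0.002]]
tool delta [ 0.06745008 -0.00133342 -0.00343136] ang 77.92302206635702
[273.15073814 237.62704842] [309.29544341 237.62622272] [237.00114951 237.62787424]
```

View pics/w2.png

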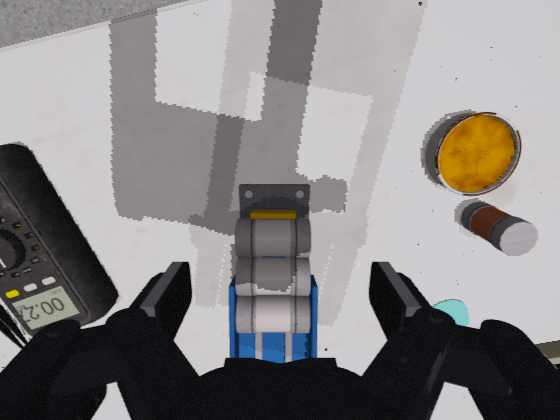

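The fuse appears at about (273,237), as predicted, so I'm descending.

Emit:
{"name": "play_rows", "arguments": {
  "motion": [
    [[0.02, -0.001, -0.004], [0, 0.002, 0.006], 0.085],
    [[0.02, 0, 0], [0, 0, 0], 0.085],
    [[0.02, 0, 0], [0, 0, 0], 0.085],
    [[0.006, 0, 0], [0, 0, 0], 0.085],
    [[0, 0, 0], [0, 0, 0], 0.085]
  ]
}}

```text
time_s: 2.95
eef_pos: [0.4943, -0.1514, 0.0545]
tcp_rot: [[0.016, -0.979, 0.206], [-0.007, 0.206, 0.979], [-1.0, -0.017, -0.003]]
wrist_force: [-0.2, -1.2, -0.2]
opening: 0.0853
```

```bash
python3 - <<'E'
from h import *
o=manip.get_obs();R=np.array(o['tcp_rot']);print(o['time_s'],o['eef_pos'],np.round(R,3))
print('tool delta',R.T@(np.array([.486,-.150,.040])-o['eef_pos']),'ang',np.degrees(np.arctan2(R[1,2],R[0,2])))
c=cam('wrist');snap('wrist','w3.png')
E
```

```text
2.95 [ 0.49428337 -0.15140636  0.05449715] [[ 0.016 -0.979  0.206]
 [-0.007  0.206  0.979]
 [-1.    -0.017 -0.003]]
tool delta [ 0.01435042  0.00864555 -0.00028154] ang 78.13632369612274
```

View pics/w3.png

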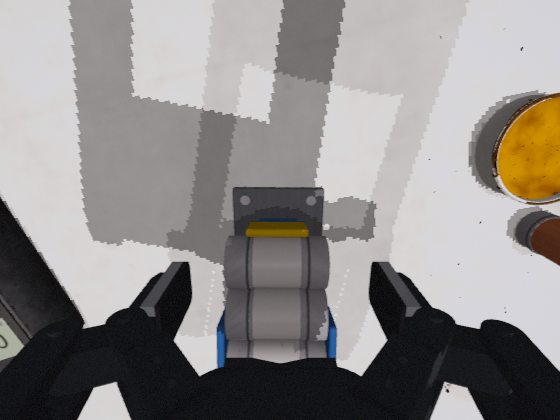

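Emit:
{"name": "play_rows", "arguments": {
  "motion": [
    [[0, 0.009, -0.001], [0, -0.004, 0.016], 0.085],
    [[0, 0, 0], [0, 0, 0], 0.085]
  ]
}}

```text
time_s: 3.2
eef_pos: [0.4866, -0.151, 0.0579]
tcp_rot: [[0.004, -0.979, 0.205], [-0.001, 0.205, 0.979], [-1.0, -0.004, 0.0]]
wrist_force: [-0.3, -0.0, 0.3]
opening: 0.0853
```

Emit:
{"name": "play_rows", "arguments": {
  "motion": [
    [[0.008, 0, 0], [0, 0, 0.002], 0.085],
    [[0.008, 0, 0], [0, 0, 0.002], 0.085],
    [[0.003, 0, 0], [0, 0, 0.001], 0.085],
    [[0, 0, 0], [0, 0, 0], 0.085]
  ]
}}

```text
time_s: 3.6
eef_pos: [0.4876, -0.1516, 0.039]
tcp_rot: [[0.002, -0.979, 0.205], [-0.0, 0.205, 0.979], [-1.0, -0.002, -0.0]]
wrist_force: [-1.1, 0.8, -0.2]
opening: 0.0851
```

```bash
python3 - <<'E'
from h import *
o=manip.get_obs();R=np.array(o['tcp_rot']);print(o['time_s'],o['eef_pos'],np.round(R,3))
print('tool delta',R.T@(np.array([.486,-.150,.040])-o['eef_pos']),'ang',np.degrees(np.arctan2(R[1,2],R[0,2])))
c=cam('wrist');snap('wrist','w4.png')
E
```

```text
3.6 [ 0.48760864 -0.15162196  0.03897478] [[ 0.002 -0.979  0.205]
 [-0.     0.205  0.979]
 [-1.    -0.002 -0.   ]]
tool delta [-0.00102871  0.00190566  0.00125689] ang 78.14914112657395
```

View pics/w4.png

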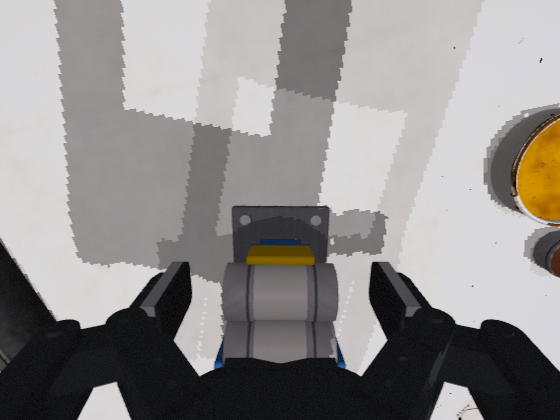

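Emit:
{"name": "play_rows", "arguments": {
  "motion": [
    [[0, 0.002, 0], [0, 0, 0], 0.07],
    [[0, 0, 0], [0, 0, 0], 0.055],
    [[0, 0, 0], [0, 0, 0], 0.04],
    [[0, 0, 0], [0, 0, 0], 0.04],
    [[0, 0, 0], [0, 0, 0], 0.04],
    [[0, 0, 0], [0, 0, 0], 0.04]
  ],
  "grip_force": 40
}}

```text
time_s: 4.25
eef_pos: [0.4854, -0.1511, 0.0392]
tcp_rot: [[0.001, -0.979, 0.205], [-0.0, 0.205, 0.979], [-1.0, -0.002, 0.0]]
wrist_force: [-0.1, -0.2, -0.5]
opening: 0.0475
```

```bash
python3 - <<'E'
from h import *
o=manip.get_obs();print(o['time_s'],o['eef_pos'],o['wrist_force'],o['opening']);snap('wrist','w5.png')
E
```

```text
4.25 [ 0.48544883 -0.15109117  0.03916705] [-0.0758909  -0.24236376 -0.46443547] 0.04746445893023265
```

View pics/w5.png

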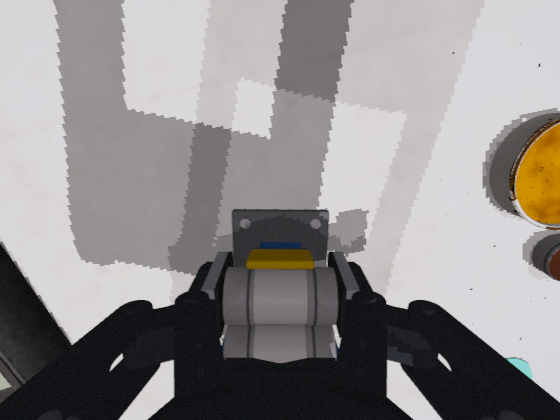

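The fingers have stopped on the fuse's ends (opening 47.5 mm). I'm lifting straight up.

Emit:
{"name": "play_rows", "arguments": {
  "motion": [
    [[-0.005, 0, 0], [0, 0, 0], 0.04],
    [[-0.006, 0, 0], [0, 0, 0], 0.04],
    [[-0.008, 0, 0], [0, 0, 0], 0.04],
    [[-0.01, 0, 0], [0, 0, 0], 0.04],
    [[-0.015, 0, 0], [0, 0, 0], 0.04],
    [[-0.02, 0, 0], [0, 0, 0], 0.04],
    [[-0.02, 0, 0], [0, 0, 0], 0.04],
    [[-0.02, 0, 0], [0, 0, 0], 0.04],
    [[0, 0, 0], [0, 0, 0], 0.04],
    [[0, 0, 0], [0, 0, 0], 0.04]
  ]
}}

```text
time_s: 5.3
eef_pos: [0.4859, -0.1513, 0.1531]
tcp_rot: [[0.005, -0.979, 0.205], [-0.002, 0.205, 0.979], [-1.0, -0.005, -0.001]]
wrist_force: [-0.7, -0.1, -1.2]
opening: 0.0475
```

```bash
python3 - <<'E'
from h import *
o=manip.get_obs();R=np.array(o['tcp_rot']);print(o['time_s'],o['eef_pos'],np.round(R,3).tolist(),o['wrist_force'],o['opening']);snap('wrist','w6.png');
s=snap('scene','s6.png')[:,:,::-1];z=cv2.resize(s[190:310,270:400],None,fx=4,fy=4,interpolation=cv2.INTER_CUBIC);cv2.imwrite('pics/z6.png',z)
E
```

```text
5.3 [ 0.48592158 -0.1513128   0.15311502] [[0.005, -0.979, 0.205], [-0.002, 0.205, 0.979], [-1.0, -0.005, -0.001]] [-0.70644933 -0.11259554 -1.18737621] 0.04746534141562747
```

View pics/w6.png

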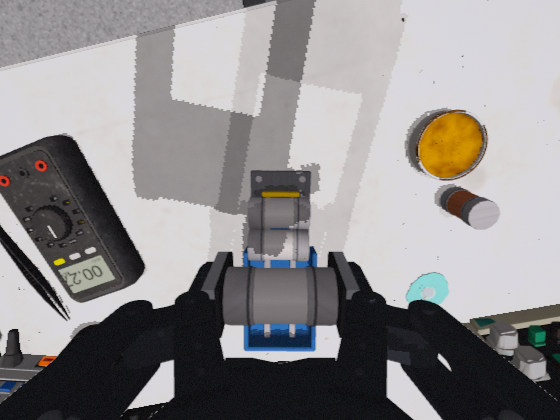

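View pics/z6.png

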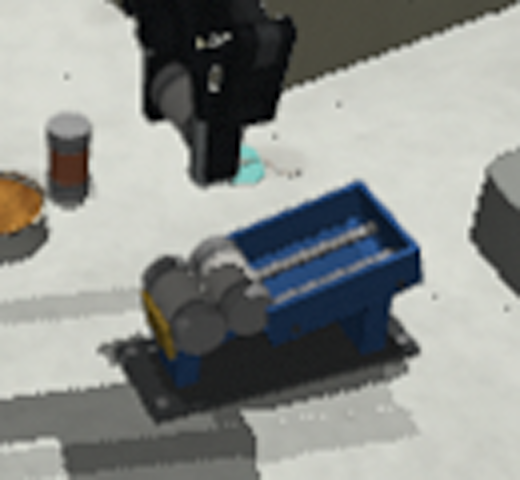

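The next fuse has rolled to the stop (scene and wrist views agree), and the taken fuse is level in the grip. I'm carrying it to the holder.

Emit:
{"name": "play_rows", "arguments": {
  "motion": [
    [[0, 0.009, 0.03], [0, 0, 0], 0.04],
    [[0, 0.009, 0.043], [0, 0, 0], 0.04],
    [[0, 0.009, 0.043], [0, 0, 0], 0.04],
    [[0, 0.009, 0.043], [0, 0, 0], 0.04],
    [[0, 0.009, 0.043], [0, 0, 0], 0.04],
    [[0, 0.009, 0.043], [0, 0, 0], 0.04],
    [[0, 0.009, 0.043], [0, 0, 0], 0.04],
    [[0, 0.009, 0.03], [0.08, 0, 0], 0.04],
    [[0, 0, 0.015], [0.08, 0, 0], 0.04],
    [[0, 0, 0], [0.06, 0, 0], 0.04]
  ]
}}

```text
time_s: 6.4
eef_pos: [0.477, 0.201, 0.1382]
tcp_rot: [[-0.014, -0.906, 0.424], [-0.003, 0.424, 0.906], [-1.0, 0.012, -0.009]]
wrist_force: [-0.3, 0.0, -0.8]
opening: 0.0475
```

Emit:
{"name": "play_rows", "arguments": {
  "motion": [
    [[0, 0, 0], [0, 0, 0], 0.04],
    [[0, 0, 0], [0, 0, 0], 0.04]
  ]
}}

```text
time_s: 6.6
eef_pos: [0.4752, 0.2013, 0.1354]
tcp_rot: [[-0.019, -0.907, 0.421], [-0.004, 0.421, 0.907], [-1.0, 0.015, -0.012]]
wrist_force: [0.4, 0.2, -1.5]
opening: 0.0473
```

```bash
cat > look.py <<'E'
from h import *
import sys
f=sys.argv[1]
o=manip.get_obs();R=np.array(o['tcp_rot']);print(o['time_s'],o['eef_pos'],np.round(R,3).tolist(),o['wrist_force'],o['opening'])
c=cam('wrist');np.save('c1.npy',np.hstack([c[0],c[1],c[2][:,None]]));snap('wrist',f)
print('ang',np.degrees(np.arctan2(R[1,2],R[0,2])))
print('delta',R.T@(np.array([.488,.202,.045])-o['eef_pos']),'proj seat',proj(c,[.488,.202,.045]))
E
python3 look.py w7.png
```

```text
6.6 [0.47518179 0.20134364 0.13544633] [[-0.019, -0.907, 0.421], [-0.004, 0.421, 0.907], [-1.0, 0.015, -0.012]] [ 0.37426271  0.18468827 -1.50553514] 0.04727458608846197
ang 65.079633961892
delta [ 0.09018603 -0.01271859  0.00707068] proj seat [287.59110941 231.05252346]
```

View pics/w7.png

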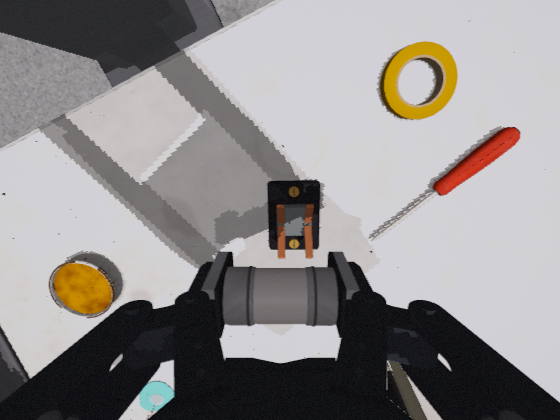

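```bash
python3 - <<'E'
from h import *
i=cv2.imread('pics/w7.png')[165:275,245:345];cv2.imwrite('pics/z7.png',cv2.resize(i,None,fx=5,fy=5,interpolation=cv2.INTER_CUBIC))
E
```

```text
(no output)
```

View pics/z7.png

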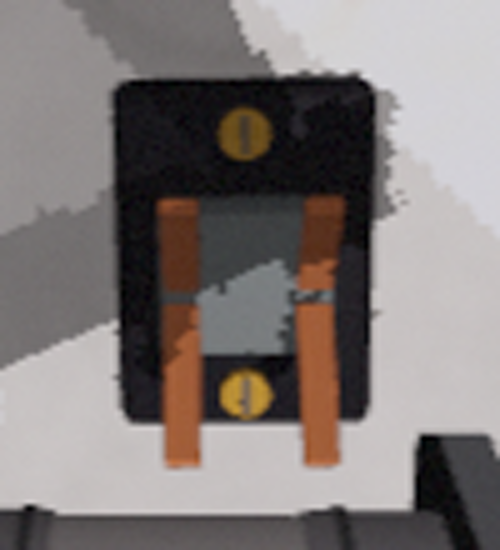

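```bash
python3 - <<'E'
from h import *
m=np.load('c1.npy');c=(m[:,:3],m[:,3:6],m[:,6])
q=lambda x,y,z:atz(c,245+x/5,165+y/5,z)
S=[q(179,200,.047),q(324,200,.047),q(322,467,.047),q(183,467,.047)];B=[q(115,80,.01),q(375,79,.01),q(369,421,.01),q(124,422,.01)]
for P in(S,B):
    P=np.array(P);print(P.mean(0),[round(np.linalg.norm(P[i]-P[(i+1)%4]),4) for i in range(4)]);y=P[1]-P[0]+P[2]-P[3];x=P[0]+P[1]-P[2]-P[3];print(np.degrees(np.arctan2(y[1],y[0])),np.degrees(np.arctan2(x[1],x[0])))
s1,s2=q(245,133,.01),q(246,394,.01);print((s1+s2)/2,np.linalg.norm(s1-s2))
E
```

```text
[0.49079431 0.20728341 0.047     ] [np.float64(0.0217), np.float64(0.0438), np.float64(0.0219), np.float64(0.0439)]
65.361032693384 156.092226288792
[0.49019125 0.20775249 0.01      ] [np.float64(0.0443), np.float64(0.0634), np.float64(0.0446), np.float64(0.0636)]
65.55699706795784 156.06373670685733
[0.49198858 0.20692437 0.01      ] 0.04868665382009624
```

```bash
python3 - <<'E'
from h import *
m=np.load('c1.npy');c=(m[:,:3],m[:,3:6],m[:,6])
o=manip.get_obs();R=np.array(o['tcp_rot']);p=np.array(o['eef_pos'])
for dz in(.006,.009,.012):
    F=atz(c,280,295.5,p[2]+dz);L=atz(c,223,295.5,p[2]+dz);Q=atz(c,338,295.5,p[2]+dz);print(dz,R.T@(F-p),np.linalg.norm(L-Q))
E
```

```text
0.006 [-0.00611793 -0.00632195  0.00156787] 0.054020305539015726
0.009 [-0.00908798 -0.00434658  0.0015689 ] 0.05274044992683352
0.012 [-0.01205802 -0.00237122  0.00156993] 0.05146059431465127
```

Emit:
{"name": "play_rows", "arguments": {
  "motion": [
    [[0.0, -0.008, 0.012], [0, -0.012, -0.015], 0.04],
    [[0.02, 0, 0], [0, 0, 0], 0.04],
    [[0.02, 0, 0], [0, 0, 0], 0.04],
    [[0.0, 0, 0], [0, 0, 0], 0.04]
  ]
}}

```text
time_s: 7.05
eef_pos: [0.4913, 0.2084, 0.0947]
tcp_rot: [[0.006, -0.907, 0.422], [0.002, 0.422, 0.907], [-1.0, -0.005, 0.004]]
wrist_force: [-1.2, -1.3, -0.8]
opening: 0.0474
```

```bash
sed -i 's/\.488,\.202,\.045\])-o/.4873,.2085,.0342])-o/;s/\[\.488,\.202,\.045\]/[.4905,.207,.045]/' look.py; python3 look.py w8.png
```

```text
7.05 [0.49133025 0.2083548  0.09470009] [[0.006, -0.907, 0.422], [0.002, 0.422, 0.907], [-1.0, -0.005, 0.004]] [-1.21339746 -1.2809185  -0.75743583] 0.04741691920708878
ang 65.06901872534492
delta [ 0.06047406  0.00400686 -0.00183237] proj seat [275.23684302 235.83333327]
```

View pics/w8.png

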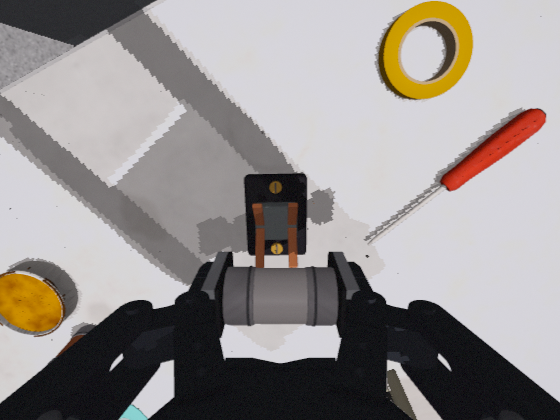

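Emit:
{"name": "play_rows", "arguments": {
  "motion": [
    [[0.015, 0.004, -0.002], [-0.008, 0.004, 0.005], 0.04],
    [[0.015, 0, 0], [0, 0, 0], 0.04],
    [[0.008, 0, 0], [0, 0, 0], 0.04],
    [[0.0, 0, 0], [0, 0, 0], 0.04]
  ]
}}

```text
time_s: 7.5
eef_pos: [0.4895, 0.2087, 0.0575]
tcp_rot: [[0.005, -0.91, 0.414], [0.002, 0.414, 0.91], [-1.0, -0.004, 0.004]]
wrist_force: [-0.3, 0.6, -0.4]
opening: 0.0476
```

```bash
python3 look.py w9.png
```

```text
7.5 [0.4895223  0.20874177 0.0575163 ] [[0.005, -0.91, 0.414], [0.002, 0.414, 0.91], [-1.0, -0.004, 0.004]] [-0.25887349  0.58207717 -0.39568125] 0.04762162686483608
ang 65.55761528671972
delta [ 0.02330432  0.00201064 -0.00123004] proj seat [275.22213569 267.18484752]
```

View pics/w9.png

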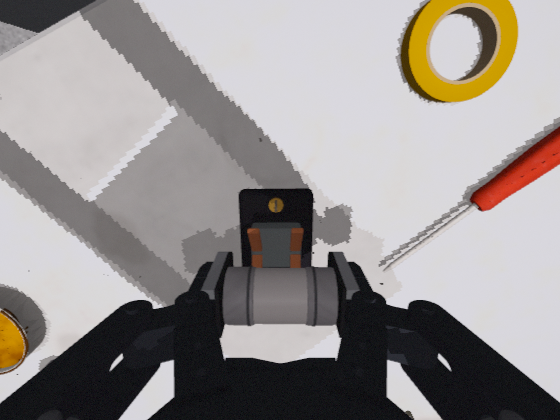

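Emit:
{"name": "play_rows", "arguments": {
  "motion": [
    [[0.004, 0.002, -0.002], [0, 0.004, 0.003], 0.04],
    [[0.005, 0, 0], [0, 0, 0], 0.04],
    [[0.005, 0, 0], [0, 0, 0], 0.04],
    [[0.003, 0, 0], [0, 0, 0], 0.04],
    [[0, 0, 0], [0, 0, 0], 0.04]
  ]
}}

```text
time_s: 8.05
eef_pos: [0.4881, 0.2082, 0.041]
tcp_rot: [[0.003, -0.91, 0.414], [0.0, 0.414, 0.91], [-1.0, -0.003, 0.002]]
wrist_force: [0.2, 0.1, 0.4]
opening: 0.0478
```

```bash
python3 look.py w10.png
```

```text
8.05 [0.48805289 0.20816218 0.04103037] [[0.003, -0.91, 0.414], [0.0, 0.414, 0.91], [-1.0, -0.003, 0.002]] [0.1799498  0.11966563 0.37616082] 0.04782285954292877
ang 65.56350548783571
delta [ 6.82807324e-03  8.43909578e-04 -1.42434609e-05] proj seat [277.20547905 286.41218395]
```

Emit:
{"name": "play_rows", "arguments": {
  "motion": [
    [[0.003, 0.001, 0], [0, 0, 0.002], 0.04],
    [[0.002, 0, 0], [0, 0, 0], 0.04],
    [[0.001, 0, 0], [0, 0, 0], 0.04],
    [[0, 0, 0], [0, 0, 0], 0.04]
  ]
}}

```text
time_s: 8.5
eef_pos: [0.4876, 0.2088, 0.0352]
tcp_rot: [[0.002, -0.91, 0.414], [0.002, 0.414, 0.91], [-1.0, -0.001, 0.002]]
wrist_force: [1.4, -0.5, -0.8]
opening: 0.0473
```

```bash
python3 look.py w11.png;python3 - <<'E'
from h import *
s=snap('scene','s11.png')[:,:,::-1];z=cv2.resize(s[150:230,190:290],None,fx=6,fy=6,interpolation=cv2.INTER_CUBIC);cv2.imwrite('pics/z11.png',z)
E
```

```text
8.5 [0.4876058  0.20881098 0.03523363] [[0.002, -0.91, 0.414], [0.002, 0.414, 0.91], [-1.0, -0.001, 0.002]] [ 1.37770057 -0.51274109 -0.7603758 ] 0.047330370519580965
ang 65.5650735013757
delta [ 0.00103248  0.00015117 -0.00041199] proj seat [276.23300577 294.70322637]
```

View pics/w11.png

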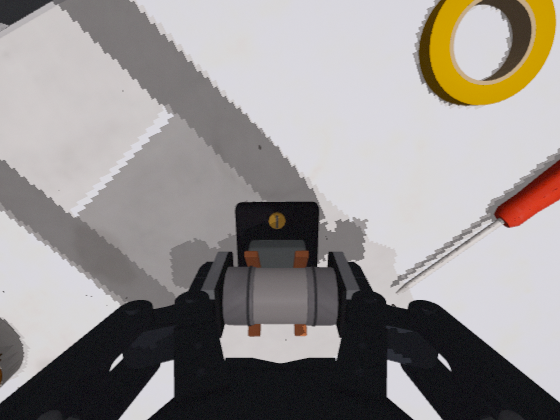

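View pics/z11.png

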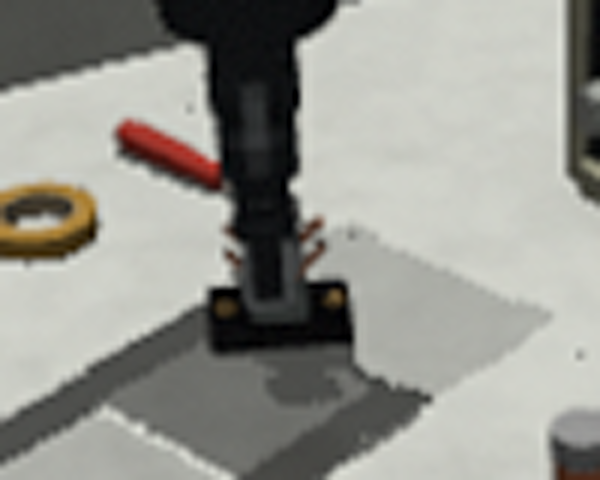

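The fuse sits between the saddle tips, close to centred. I'm lowering the last millimetre or so until there's contact.

Emit:
{"name": "play_rows", "arguments": {
  "motion": [
    [[0.002, 0, -0.001], [0, 0, 0], 0.04],
    [[0.001, 0, 0], [0, 0, 0], 0.04]
  ]
}}

```text
time_s: 8.8
eef_pos: [0.4883, 0.2082, 0.0339]
tcp_rot: [[0.004, -0.911, 0.413], [0.002, 0.413, 0.911], [-1.0, -0.003, 0.004]]
wrist_force: [-8.7, -2.9, 14.4]
opening: 0.0475
```

Contact shows as 14 N upward. I'm releasing.

Emit:
{"name": "play_rows", "arguments": {
  "motion": [
    [[0, 0.001, 0], [0, 0, 0], 0.05],
    [[0, 0, 0], [0, 0, 0], 0.055],
    [[0, 0, 0], [0, 0, 0], 0.065],
    [[0, 0, 0], [0, 0, 0], 0.085],
    [[0, 0, 0], [0, 0, 0], 0.085],
    [[0, 0, 0], [0, 0, 0], 0.085],
    [[0, 0, 0], [0, 0, 0], 0.085]
  ]
}}

```text
time_s: 9.5
eef_pos: [0.4876, 0.2085, 0.0341]
tcp_rot: [[0.005, -0.911, 0.413], [0.002, 0.413, 0.911], [-1.0, -0.004, 0.004]]
wrist_force: [0.1, 0.3, 0.5]
opening: 0.0851
```

```bash
python3 look.py w12.png
```

```text
9.5 [0.48764291 0.20853665 0.03408397] [[0.005, -0.911, 0.413], [0.002, 0.413, 0.911], [-1.0, -0.004, 0.004]] [0.1177033  0.34378852 0.47767306] 0.08507086896095506
ang 65.57702425809896
delta [-0.00011783  0.00029665 -0.00017468] proj seat [276.76787239 295.92474484]
```

View pics/w12.png

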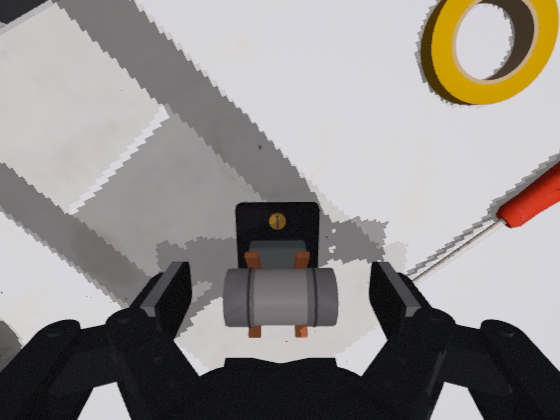

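The fuse rests in both saddles and the fingers are clear of it. I'm retreating straight up.

Emit:
{"name": "play_rows", "arguments": {
  "motion": [
    [[-0.01, 0, 0], [0, 0, 0], 0.085],
    [[-0.015, 0, 0], [0, 0, 0], 0.085],
    [[-0.02, 0, 0], [0, 0, 0], 0.085],
    [[-0.03, 0, 0], [0, 0, 0], 0.085],
    [[-0.03, 0, 0], [0, 0, 0], 0.085],
    [[-0.02, 0, 0], [0, 0, 0], 0.085],
    [[0, 0, 0], [0, 0, 0], 0.085],
    [[0, 0, 0], [0, 0, 0], 0.085]
  ]
}}

```text
time_s: 10.35
eef_pos: [0.4876, 0.2085, 0.172]
tcp_rot: [[0.01, -0.91, 0.413], [0.004, 0.413, 0.91], [-1.0, -0.007, 0.007]]
wrist_force: [0.9, 0.4, 0.2]
opening: 0.0847
```

```bash
python3 look.py w13.png; python3 - <<'E'
from h import *
s=snap('scene','s13.png')[:,:,::-1];z=cv2.resize(s[150:300,200:400],None,fx=3.5,fy=3.5,interpolation=cv2.INTER_CUBIC);cv2.imwrite('pics/z13.png',z)
i=cv2.imread('pics/w13.png')[150:290,200:340];cv2.imwrite('pics/z13w.png',cv2.resize(i,None,fx=4,fy=4,interpolation=cv2.INTER_CUBIC))
E
```

```text
10.35 [0.48760974 0.20845167 0.17204007] [[0.01, -0.91, 0.413], [0.004, 0.413, 0.91], [-1.0, -0.007, 0.007]] [0.93465725 0.40126902 0.23403426] 0.08470912630973211
ang 65.57793881552016
delta [ 0.1378298   0.00130963 -0.0011014 ] proj seat [277.45807424 204.20228311]
```

View pics/z13.png

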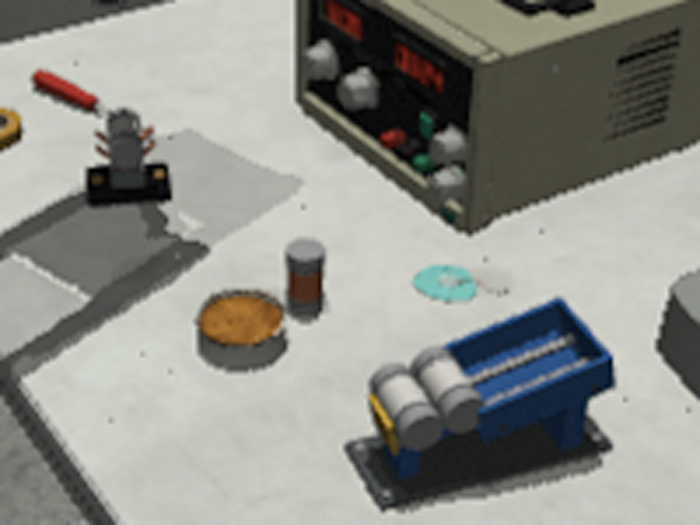

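View pics/z13w.png

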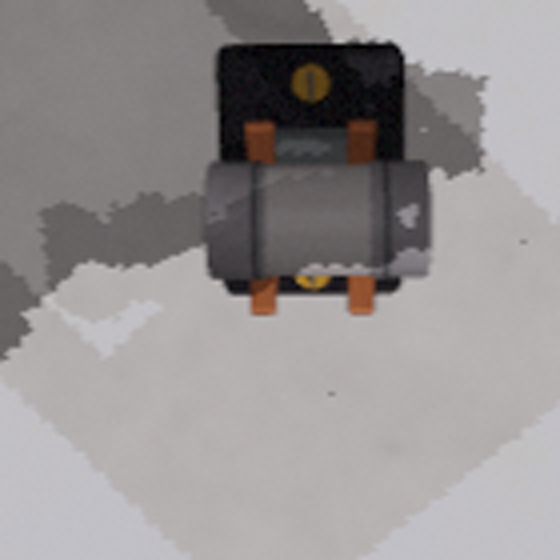

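```bash
python3 -c "
from station import manip
print(manip.close_job())"
```

```text
the job is handed in; nothing more can be done
None
```

I took the end fuse from the feeder, lowered it into both copper saddles of the test holder while still gripped, and let go. The arm then moved straight up, clear of everything. The job was handed in at about 10.4 s of the 35 s allowed; `close_job()` gives no verdict.

- **Taken fuse:** the last wrist image shows it lying in both saddles, about 1.5 mm off centre along its length and almost centred across. I could see no angle error. When it touched down, the wrist force was about 14 N up and 9 N sideways.
- **Next fuse:** the last scene image shows it resting at the stop, with the third fuse behind it. I checked this by eye and did not measure its final position.
- **Disagreement:** the top camera put the holder about 5 mm away from where the wrist camera did, and the feeder about 3 mm off. I used the wrist values, and the touchdown and last image fit them.

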